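# Test and reset the turntable's stop button

## Robot

A 6-joint arm with a two-finger parallel gripper is mounted at the origin on the work surface. World frame = base frame: x ahead of the robot, y to its left, z up, the work surface at z = 0. Lengths are in mm, angles in degrees, forces in N, time in s.
With the tool pointing down it reaches from about 300 to 850 mm from the base axis. Payload 4.2 kg.
Tool frame: the origin (TCP) lies between the finger pads; the fingertips stand 22 mm ahead of it and the grasp point (between the pads) lies 3 mm ahead of it; z points along the fingers, y is the direction in which the jaws open and shut (so a half turn about z gives the same grasp; the last joint's range is limited). The gripper opens to 91 mm and grips with 3 to 60 N. Pads are 32 mm wide; open, the fingers measure 118 mm over their backs; the gripper's body (76 mm by 178 mm) begins 60 mm behind the grasp point.
Start: joints at [71.849, 18.312, 89.639, -0, 72.044, -1.146], TCP at [168.168, 549.877, 196.476] pointing down, gripper open.
Joint ranges: [-177.97, 177.97], [-48.28, 115.42], [12.27, 149.76], [-77.06, 257.06], [2.81, 150.46], [-146.56, 146.56]. Speed limits (degrees/s): [147.25, 147.25, 180, 180, 180, 180].

## Interface

Orientations are given as [roll, pitch, yaw] about the fixed x, y, z axes, in that order (R = Rz(yaw) Ry(pitch) Rx(roll)).
In Python, from workcell import telemetry, cams, env gives the robot as it stands.
- The arm moves only by the shell command python3 -m inch 'ROWS' [FORCE]. ROWS is JSON, a list of rows, each an object of numbers: "x", "y", "z": the shift along the tool's x, y, z in cm; "yaw": the turn about the tool's z in units of 5 degrees (1.0 is 5 degrees); "gripper": the gripper's target within -1 to 1 (fully open at 1, half-way at 0, shut at -1). A call has 1 to 12 rows; each row shifts and turns the commanded pose from where the row before left it, along the tool's axes as they then stand; what a row does not reach is not made up. A row lasts 1/12 s, in which the tool goes at most 41.7 mm and 7.16 degrees, less where a joint would pass 70% of its speed; a pose out of reach is approached as far as the arm can. A call is refused whole if a number of a shift passes 4.17 or a number of a turn 1, either way. A call with a gripper value outside its range is refused whole. The fingers move at their own pace and stop on an object; FORCE is the grip in N (left out, the last holds). Time passes only in rows, so rows that do not move let the fingers close. It gives the time, the measured TCP pose, the force and the opening at its end, in the units of the state.
- telemetry.state(): the state, without advancing time (a new reading comes with each control period).
- cams.grab_frame(name): name is "scene" or "top"; returns a dict with "pixels" (420x560x3 uint8, red, green, blue), "mtx" (3x3 intrinsics, pixels), "rvec" (rotation vector, rad) and "tvec" (3), from world to camera coordinates, as OpenCV has them. Camera axes: x right, y down, z forward; pixel columns grow to the right and rows downward; lengths in mm; the calibration is good to about 2 mm. A picture is of the moment at which its call begins. There is no depth.
- env.job_done(): hands the job in, once; it reports no verdict.
The state is a dict: "time_s": time; "qpos": joint angles; "qvel": joint speeds; "effort": joint torques, N m; "ee_pos": TCP position; "ee_rot": TCP orientation; "force": force on the tool from outside, world axes, zero at the start; "torque": the same for the moment, N m; "gripper_width": finger opening in mm.
Only numpy, scipy, OpenCV 4.12 (cv2) and the standard library are available. Lean on these libraries where they do the work, as an engineer would, in place of code of your own. Each camera call takes 0.05 s, during which the arm holds its last target. There are 200 camera calls.

## Task

Test the welding turntable's emergency stop: push the big winged mushroom button straight down until it latches in, then push one of its wings round clockwise (seen from above) with the fingertips until it springs back out, and let it turn back. Then press the small round reset button on the other box fully in, let it come out again and move clear. Nothing is to be picked up; leave the other things on the bench where they are.

Things in the scene. Friction and masses are not known exactly. Their poses are not given: they have to be found in the camera images.
- stop_box: Aluminium housing of the stop button, fixed to the bench: 120 x 120 x 75 mm, origin at the centre of its underside; a low collar, 44 mm across and 9 mm high, surrounds the stem on top. Its yaw varies.
- stop_top (a point): Centre of the top of the black mushroom head (on the axis of turning, which is vertical); it stands 142 mm above the bench when out. The head is a dome 52 mm across and 35 mm tall, with a straight bar through it that forms two opposite wings, 100 mm from wing tip to wing tip, 16 mm wide, 22 mm tall; the wings reach from 35 mm to 13 mm below this point. Below the head there is free space (32 mm down to the housing when out, 20 mm when fully in) round a 22 mm stem.
- stop_wing_a (a point): Middle of the outer end of one wing, 50 mm from the axis and 24 mm below stop_top. It moves and turns with the head.
- stop_wing_b (a point): Middle of the outer end of the opposite wing, likewise.
- stop_press (a joint): How far the mushroom is pushed in, m: 0 is out, 0.012 is the end stop. Sprung: about 5 N to start, 9 N at the click, 11 N at the bottom. Pushed straight in beyond 0.0095 and let go, it stays latched at about 0.009.
- stop_twist (a joint): How far the head is turned clockwise seen from above, rad: 0 at rest, 0.8 at the stop; it does not turn the other way from rest. A light spring (0.04 Nm at rest, 0.13 Nm at the stop) turns it back when let go. A latched button springs out once turned about 0.35.
- reset_box: Smaller aluminium box, fixed to the bench: 85 x 85 x 60 mm, origin at the centre of its underside; it carries the reset button in the middle of its top. It and the stop box may have changed sides.
- reset_top (a point): Centre of the top of the reset button, a black round push button 30 mm across; it stands 82 mm above the bench when out.
- reset (a joint): How far the reset button is pushed in, m: 0 is out, 0.006 is fully in (5 N); it springs back.
- tube_offcut: Bystander: square steel tube offcut, 40 x 40 x 60 mm, standing on end; origin at the centre of its underside.
- flange: Bystander: steel flange ring, 90 mm across, 14 mm thick; origin at the centre of its underside.
- magnet_square: Bystander: grey triangular welding magnet, about 80 mm, lying flat; origin at the centre of its underside.
- grinding_disc: Bystander: dark grinding disc, 115 mm across, 10 mm thick in the middle; origin at the centre of its underside.
- paint_can: Bystander: grey paint can, 74 mm across, 110 mm tall, standing; origin at the centre of its underside.
- wire_brush: Bystander: hand brush lying flat; origin at the middle of its underside.
Mind the look-alikes: they are no part of the job. Leave any red or turquoise look-alike of the reset_box alone.

How it is judged (in metres and radians):
On the way, in this order (a step that is already met when the one before it is completed fails the run):
1. the mushroom, not turned, is pushed in well past its latch, or stays in by itself when let go (value of joint stop_twist below 0.15 rad and (value of joint stop_press above 0.0105 m or (value of joint stop_press above 0.0075 m and contact force between the fingers and stop_box below 0.3 N))), for 0.2 s.
2. it is twisted and springs back out (value of joint stop_press below 0.002 m and value of joint stop_twist above 0.2 rad), for 0.04 s.
3. the reset button is pressed in (value of joint reset above 0.0045 m), for 0.05 s.
At the end, for the whole second after the job is handed in: The mushroom is fully out again (within 2 mm) and turned back (within 0.1 rad), the reset button is out (within 1.5 mm), after having been pressed in this order; no bystander has moved by more than 30 mm (value of joint stop_press below 0.002 m and value of joint stop_twist below 0.1 rad and value of joint reset below 0.0015 m and distance of each of tube_offcut, flange, magnet_square, grinding_disc, paint_can, wire_brush from where it was at the start of the episode below 0.03 m); the robot touches nothing.
It fails at once if the reset button is pressed while the stop is in (value of joint reset above 0.003 m and value of joint stop_press above 0.004 m).
It fails at once if a bystander is pushed away, lifted or carried (more than 30 mm) (distance of any of tube_offcut, flange, magnet_square, grinding_disc, paint_can, wire_brush from where it was at the start of the episode above 0.03 m).
It also fails if it takes over 58 s, if anything falls off the work surface, if the arm or the gripper's body presses on something with over 40 N, if the wrist force passes 120 N, or if a joint passes its speed limit or range.

## Working session

There is one attempt and no reset: what is moved stays moved. The work goes in short steps, Python scripts to look and compute and a shell command to move; the robot and the scene stay as the last step left them, time stands still between calls to the robot, and variables do not carry over. Pictures are saved under pics/ and viewed, about 8 in all and at most 12, crops included, and the job is handed in when it is done.

```bash
mkdir -p pics
cat > h.py <<'E'
import cv2,numpy as np,os
from workcell import telemetry,cams,env
def grab(n):
    f=cams.grab_frame(n); np.savez(f'pics/{n}.npz',**{k:np.array(f[k]) for k in('pixels','mtx','rvec','tvec')}); return f
def load(n): return np.load(f'pics/{n}.npz')
def proj(f,p): return cv2.projectPoints(np.array(p,float).reshape(-1,3),f['rvec'].astype(float).reshape(3,1),f['tvec'].astype(float).reshape(3,1),f['mtx'].astype(float),None)[0].reshape(-1,2)
def atz(f,uv,z):
    R=cv2.Rodrigues(f['rvec'].astype(float).reshape(3,1))[0];t=f['tvec'].reshape(3)
    d=R.T@np.linalg.inv(f['mtx'])@np.array([*uv,1.]);c=-R.T@t
    return c+d*(z-c[2])/d[2]
def save(img,name): cv2.imwrite('pics/'+name,cv2.cvtColor(np.ascontiguousarray(img),cv2.COLOR_RGB2BGR))
E
python3 - <<'E'
from h import *
for n in('scene','top'):
    f=grab(n);save(cv2.resize(f['pixels'],(784,588)) ,n+'0.png')
    R=cv2.Rodrigues(np.array(f['rvec'],float))[0];print(n,-R.T@np.array(f['tvec']).ravel())
print(telemetry.state())
E
```

```text
scene [1549.62981489  512.21348309  857.21030195]
top [ 461.10390268   11.88518599 1227.61210979]
{'time_s': 0.1, 'qpos': array([ 7.18487533e+01,  1.83489608e+01,  8.96980161e+01, -6.78109502e-04,
        7.20442180e+01, -1.14635670e+00]), 'qvel': array([ 0.04654282, -0.18348699, -0.12573568,  0.10318346,  0.0078765 ,
       -0.04212948]), 'effort': array([ 2.39769775e-03, -4.13335025e+01, -2.32508987e+01,  7.28854048e-02,
        4.22299665e-02, -7.24028769e-05]), 'ee_pos': array([168.02202081, 549.41349101, 195.7040105 ]), 'ee_rot': array([-1.79908810e+02, -1.17985982e-03,  1.62995319e+02]), 'force': array([-0.03884556, -0.05330716, -0.12411442]), 'torque': array([ 0.03292303, -0.09572805,  0.01945406]), 'gripper_width': 91.03687702001255}
```

View pics/scene0.png

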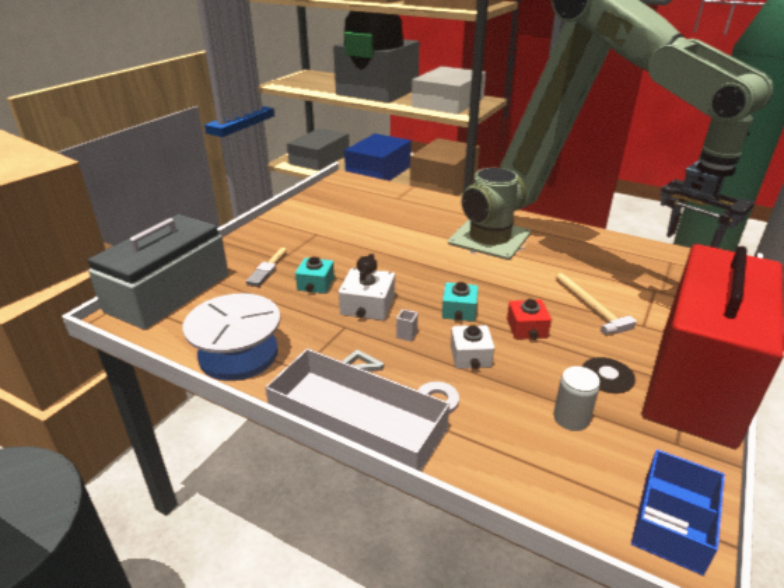

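View pics/top0.png

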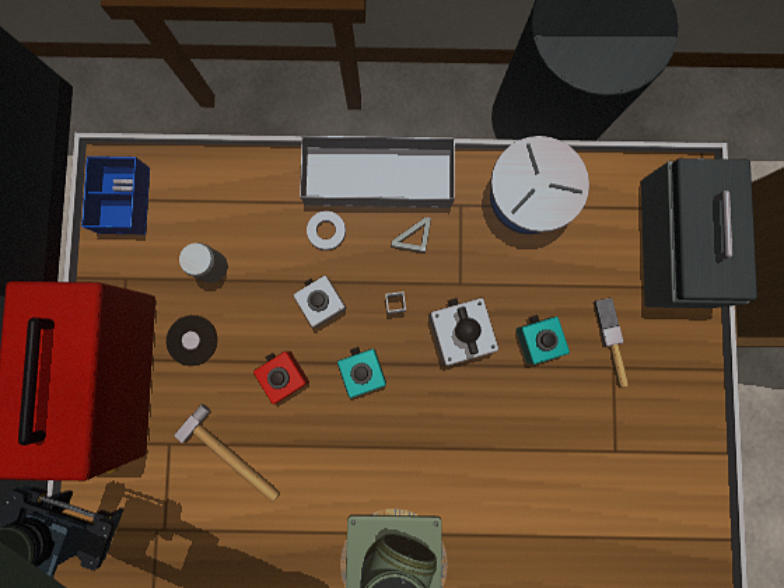

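Candidates, in pixels of the enlarged top view: the grey box with the winged mushroom at (466,331) is the stop box. The small boxes are grey (318,300), turquoise (361,372), turquoise (545,340) and red (279,377). I choose the aluminium one at (318,300) as the reset box and check it in a close crop.

Run:
```python
from h import *
f=load('top');g=load('scene')
p=f['pixels']
a=cv2.resize(p[185:285,200:370],None,fx=4.6,fy=4.6,interpolation=cv2.INTER_CUBIC)
save(a,'crop1.png')
g1=g['pixels'][170:275,230:370]
save(cv2.resize(g1,None,fx=5.5,fy=5.5,interpolation=cv2.INTER_CUBIC),'crop2.png')
```

```text
(no output)
```

View pics/crop1.png

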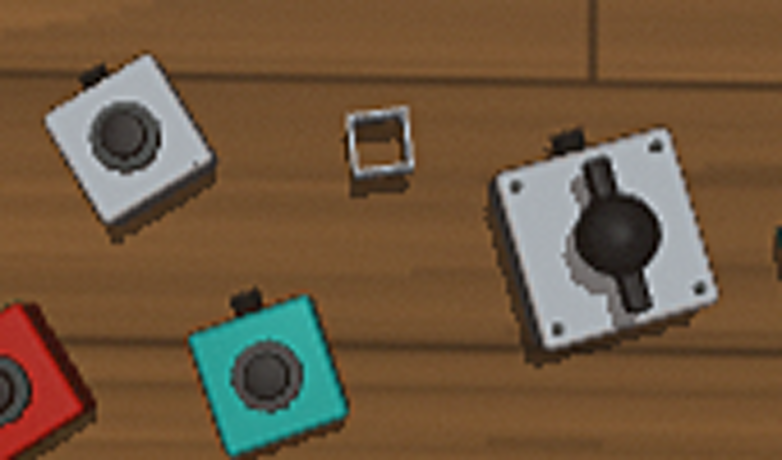

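View pics/crop2.png

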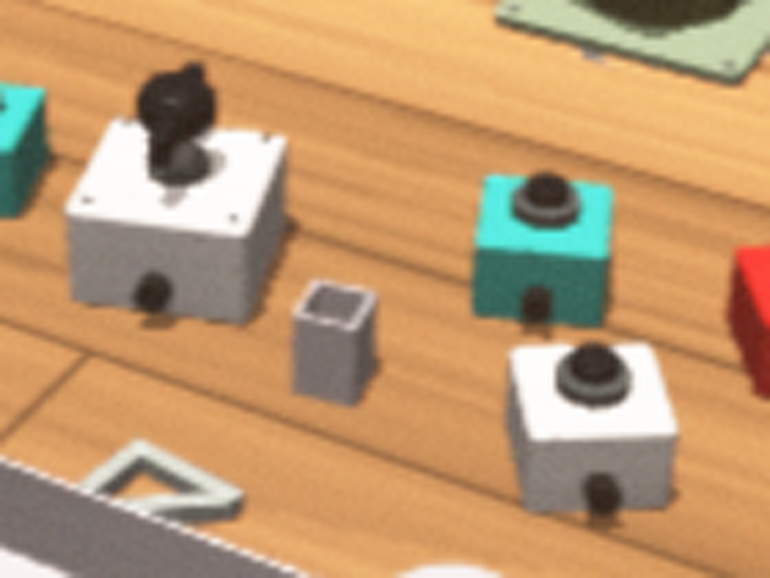

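Crop 1 shows the grey reset box at about (130,140), with its button at (125,135). The stop head is at (618,235), with wing ends at (597,160) and (637,310). Crop 2 confirms that both boxes are bare aluminium.

Run:
```python
from h import *
f=load('top');g=load('scene')
c=lambda u,v:((u+.5)/4.6-.5+200,(v+.5)/4.6-.5+185)
s=lambda u,v:((u+.5)/5.5-.5+230,(v+.5)/5.5-.5+170)
P=lambda pts,z:np.array([atz(f,c(*q),z) for q in pts])
st=P([(666,129),(717,297),(547,350),(493,180)],75);print('stop',st.round(1),st.mean(0),np.linalg.norm(np.diff(st,axis=0),axis=1))
w=P([(597,158),(638,312)],129);print('wing',w,w.mean(0),np.linalg.norm(w[0]-w[1]),np.degrees(np.arctan2(*(w[0]-w[1])[1::-1])))
print('dome',P([(618,235)],120))
r=P([(150,55),(214,153),(110,224),(45,120)],60);print('reset',r.round(1),r.mean(0),np.linalg.norm(np.diff(r,axis=0),axis=1))
print('rbtn',P([(124,134)],82))
for q,z in[((176,105),125),((593,358),82)]: print('scene',atz(g,s(*q),z))
for z,q in((75,[(120,120),(287,137),(246,235),(67,212)]),(60,[(511,347),(655,345),(677,436),(528,441)])):
  print('scene box',np.array([atz(g,s(*k),z) for k in q]).mean(0))
t=P([(347,115),(408,108),(413,170),(355,178)],60);print('tube',t.round(0),t.mean(0))
tq=P([(190,340),(310,295),(349,408),(233,458)],60);print('turq',tq.mean(0))
```

```text
stop [[ 577.9 -182.    75. ]
 [ 469.1 -214.9   75. ]
 [ 433.3 -105.2   75. ]
 [ 542.7  -69.3   75. ]] [ 505.75154276 -142.86000912   75.        ] [113.59542424 115.47220939 115.04876625]
wing [[ 553.5832106  -130.02395589  129.        ]
 [ 458.78398422 -155.61127247  129.        ]] [ 506.18359741 -142.81761418  129.        ] 98.19167018296581 15.10480109797408
dome [[ 506.35545263 -144.45153973  120.        ]]
reset [[623.2 158.1  60. ]
 [558.6 114.1  60. ]
 [510.7 181.3  60. ]
 [578.7 226.4  60. ]] [567.81083393 169.9744769   60.        ] [78.22327215 82.61046736 81.64458602]
rbtn [[568.21145004 170.80371859  82.        ]]
scene [ 507.76259101 -144.92668367  125.        ]
scene [569.94896648 169.9935257   82.        ]
scene box [ 510.04582654 -141.71023853   75.        ]
scene box [571.30290626 172.16690681  60.        ]
tube [[585.  27.  60.]
 [591. -14.  60.]
 [549. -18.  60.]
 [544.  21.  60.]] [567.23544541   4.02523305  60.        ]
turq [413.86614171  73.61305178  60.        ]
```

```bash
python3 -m inch '[{"x":-0.91,"y":-2.99,"z":-0.5,"gripper":-1},{"x":-0.91,"y":-2.99,"z":-0.5},{"x":-0.91,"y":-2.99,"z":-0.5},{"x":-0.91,"y":-2.99,"z":-0.5},{"x":-0.91,"y":-2.99,"z":-0.5},{"x":-0.91,"y":-2.99,"z":-0.5},{"x":-0.91,"y":-2.99,"z":-0.5},{"x":-0.91,"y":-2.99,"z":-0.5},{},{}]' 20
```

```text
invalid input
```

```bash
python3 -m inch '[{"x":-0.91,"y":-2.99,"z":-0.5,"yaw":0,"gripper":-1},{"x":-0.91,"y":-2.99,"z":-0.5,"yaw":0,"gripper":-1},{"x":-0.91,"y":-2.99,"z":-0.5,"yaw":0,"gripper":-1},{"x":-0.91,"y":-2.99,"z":-0.5,"yaw":0,"gripper":-1}]' 20
```

```text
time_s: 0.43
ee_pos: [167.7, 423.2, 215.9]
ee_rot: [-179.9, -0.0, 163.0]
force: [-0.7, -0.1, 0.2]
gripper_width: 67.2
```

```bash
python3 -m inch '[{"x":-0.91,"y":-2.99,"z":0,"yaw":0,"gripper":-1},{"x":-0.91,"y":-2.99,"z":0,"yaw":0,"gripper":-1},{"x":-0.91,"y":-2.99,"z":0,"yaw":0,"gripper":-1},{"x":-0.91,"y":-2.99,"z":0,"yaw":0,"gripper":-1},{"x":-3.1,"y":-1.14,"z":0,"yaw":0,"gripper":-1},{"x":-3.1,"y":-1.14,"z":0,"yaw":0,"gripper":-1},{"x":-3.1,"y":-1.14,"z":0,"yaw":0,"gripper":-1},{"x":-3.1,"y":-1.14,"z":0,"yaw":0,"gripper":-1},{"x":-3.1,"y":-1.14,"z":0,"yaw":0,"gripper":-1}]' 20
python3 -m inch '[{"x":0,"y":0,"z":0,"yaw":1,"gripper":-1},{"x":0,"y":0,"z":0,"yaw":1,"gripper":-1},{"x":0,"y":0,"z":0,"yaw":1,"gripper":-1},{"x":0,"y":0,"z":0,"yaw":1,"gripper":-1},{"x":0,"y":0,"z":0,"yaw":1,"gripper":-1},{"x":0,"y":0,"z":0,"yaw":1,"gripper":-1},{"x":0,"y":0,"z":0,"yaw":1,"gripper":-1},{"x":0,"y":0,"z":0,"yaw":1,"gripper":-1},{"x":0,"y":0,"z":0,"yaw":1,"gripper":-1},{"x":0,"y":0,"z":0,"yaw":1,"gripper":-1},{"x":0,"y":0,"z":0,"yaw":1,"gripper":-1},{"x":0,"y":0,"z":0,"yaw":0.6,"gripper":-1}]'
```

```text
time_s: 1.18
ee_pos: [300.1, 198.6, 216.4]
ee_rot: [180.0, 0.0, 163.0]
force: [1.1, 0.5, 0.5]
gripper_width: 7.3
time_s: 2.18
ee_pos: [299.1, 199.8, 216.1]
ee_rot: [-180.0, 0.0, 104.8]
force: [-0.4, -0.3, -0.2]
gripper_width: 0.4
```

```bash
python3 -m inch '[{"x":-3.5,"y":1.02,"z":0,"yaw":0,"gripper":-1},{"x":-3.5,"y":1.02,"z":0,"yaw":0,"gripper":-1},{"x":-3.5,"y":1.02,"z":0,"yaw":0,"gripper":-1},{"x":-3.5,"y":1.02,"z":0,"yaw":0,"gripper":-1},{"x":-3.5,"y":1.02,"z":0,"yaw":0,"gripper":-1},{"x":-3.5,"y":1.02,"z":0,"yaw":0,"gripper":-1},{"x":-3.5,"y":1.02,"z":0,"yaw":0,"gripper":-1},{"x":-3.5,"y":1.02,"z":0,"yaw":0,"gripper":-1},{"x":-3.5,"y":1.02,"z":0,"yaw":0,"gripper":-1},{"x":-3.5,"y":1.02,"z":0,"yaw":0,"gripper":-1},{"x":-3.5,"y":1.02,"z":0,"yaw":0,"gripper":-1},{"x":0,"y":0,"z":0,"yaw":0,"gripper":-1}]'
python3 - <<'E'
from h import *
a=grab('scene');print(telemetry.state()['ee_pos'])
save(cv2.resize(a['pixels'][120:240,210:330],None,fx=5,fy=5,interpolation=cv2.INTER_CUBIC),'s2.png')
E
```

```text
time_s: 3.18
ee_pos: [510.3, -148.0, 215.4]
ee_rot: [180.0, 0.2, 104.8]
force: [0.9, -0.8, -0.3]
gripper_width: 0.5
[ 508.31754953 -145.25142762  215.29517198]
```

View pics/s2.png

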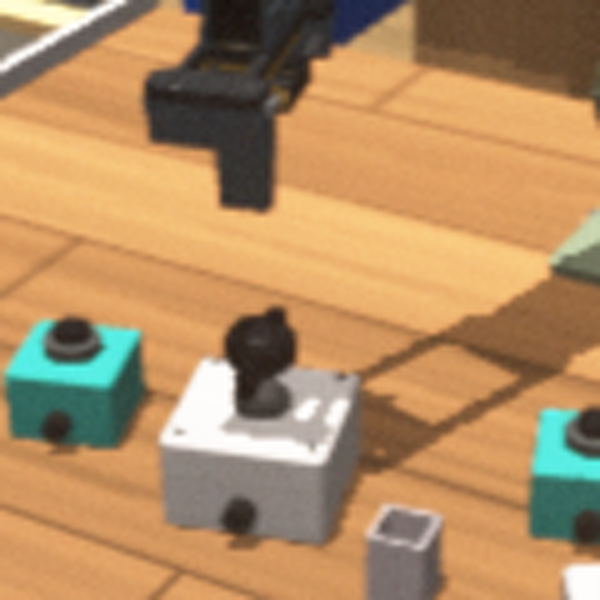

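The closed fingers (tip at about (245,205) in the crop) stand over the mushroom (260,350). I go down now.

```bash
python3 -m inch '[{"x":0,"y":0,"z":1,"yaw":0,"gripper":-1},{"x":0,"y":0,"z":1,"yaw":0,"gripper":-1},{"x":0,"y":0,"z":1,"yaw":0,"gripper":-1},{"x":0,"y":0,"z":1,"yaw":0,"gripper":-1},{"x":0,"y":0,"z":0.5,"yaw":0,"gripper":-1},{"x":0,"y":0,"z":0,"yaw":0,"gripper":-1},{"x":0,"y":0,"z":0,"yaw":0,"gripper":-1}]'
python3 -m inch '[{"x":0,"y":0,"z":0.3,"yaw":0,"gripper":-1},{"x":0,"y":0,"z":0.3,"yaw":0,"gripper":-1},{"x":0,"y":0,"z":0.3,"yaw":0,"gripper":-1},{"x":0,"y":0,"z":0.3,"yaw":0,"gripper":-1},{"x":0,"y":0,"z":0.3,"yaw":0,"gripper":-1},{"x":0,"y":0,"z":0,"yaw":0,"gripper":-1},{"x":0,"y":0,"z":0,"yaw":0,"gripper":-1}]'
```

```text
time_s: 3.82
ee_pos: [507.2, -142.5, 171.2]
ee_rot: [-180.0, -0.0, 105.0]
force: [0.1, 0.2, -0.2]
gripper_width: 0.6
time_s: 4.4
ee_pos: [507.3, -142.9, 156.2]
ee_rot: [-180.0, -0.0, 105.0]
force: [0.2, 1.3, -0.2]
gripper_width: 0.6
```

Run:
```python
from h import *
a=grab('scene');b=grab('top');s=telemetry.state();print(s['ee_pos'],s['force'])
c=lambda i:cv2.resize(i,(400,400),interpolation=cv2.INTER_CUBIC)
save(np.hstack([c(a['pixels'][150:240,220:310]),c(b['pixels'][190:280,290:380])]),'s3.png')
```

```text
[ 507.48087536 -142.93470287  156.51955708] [ 0.47193276 -0.05853236 -0.25375218]
```

View pics/s3.png

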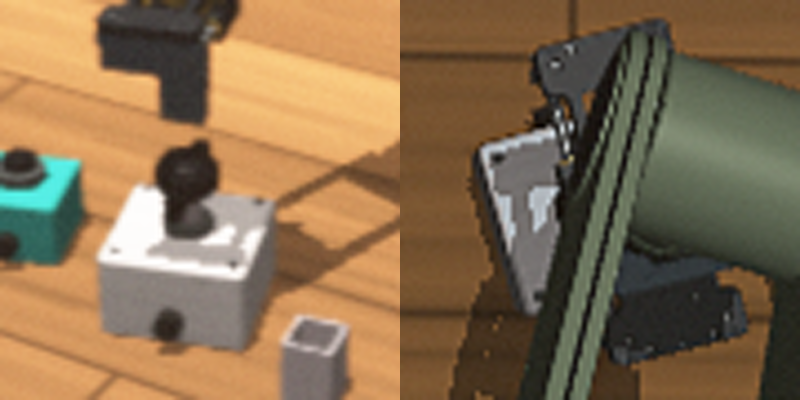

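The fingertips, at (185,122) in the left crop, are still above the dome top (188,145), and no contact is felt. I compare this with the projected tip.

Run:
```python
from h import *
g=load('scene');o=np.array([220,150]);k=400/90
for nm,p in dict(tip=(507.4,-143,134.5),tcp=(507.4,-143,156.5),domtop=(507,-143,142),domtop_z=(507,-143,155),wingA=(555,-130,118),boxtop=(507,-143,75)).items(): print(nm,((proj(g,p)[0]-o+.5)*k).round())
t=load('top');o=np.array([290,190])
for nm,p in dict(tcp=(507.4,-143,156.5)).items(): print(nm,((proj(t,p)[0]-o+.5)*k).round())
for s in('scene','top'):
  f=load(s);print(s,f['mtx'].round(1).tolist(),f['tvec'].ravel().round(1),f['rvec'].ravel().round(3))
```

```text
tip [189. 164.]
tcp [188. 140.]
domtop [189. 156.]
domtop_z [189. 141.]
wingA [172. 214.]
boxtop [191. 228.]
tcp [204. 201.]
scene [[409.0, 0.0, 282.0], [0.0, 409.0, 208.4], [0.0, 0.0, 1.0]] [ 301.3 -169.6 1810.8] [ 1.219  2.078 -1.113]
top [[385.6, 0.0, 279.5], [0.0, 385.6, 212.7], [0.0, 0.0, 1.0]] [   3.5  579.2 1176.6] [ 2.189 -2.154  0.107]
```

Run:
```python
from h import *
g=load('scene')
# start pose: yaw 163, tool y=(.292,.956)
for z in(174,196,214,255):
  print(z,[(proj(g,(168+s*52*.292,550+s*52*.956,z))[0]*1.4).round() for s in(-1,1)])
s=telemetry.state();print(s['ee_pos'],s['qpos'])
```

```text
174 [array([667., 249.]), array([710., 264.])]
196 [array([669., 241.]), array([713., 256.])]
214 [array([671., 234.]), array([715., 250.])]
255 [array([676., 219.]), array([721., 234.])]
[ 507.48087536 -142.93470287  156.51955708] [-1.69819458e+01  1.57251040e+01  9.94620182e+01  3.19533477e-03
  6.47997565e+01 -3.19747506e+01]
```

The horizontal position agrees with the top view, but in both poses the tips appear about 35–40 mm higher than state + 22 mm implies. I therefore find the height by touch, in small steps.

```bash
python3 -m inch '[{"x":0,"y":0,"z":0.3,"yaw":0,"gripper":-1},{"x":0,"y":0,"z":0.3,"yaw":0,"gripper":-1},{"x":0,"y":0,"z":0.3,"yaw":0,"gripper":-1},{"x":0,"y":0,"z":0.3,"yaw":0,"gripper":-1},{"x":0,"y":0,"z":0,"yaw":0,"gripper":-1},{"x":0,"y":0,"z":0,"yaw":0,"gripper":-1}]'
python3 -m inch '[{"x":0,"y":0,"z":0.3,"yaw":0,"gripper":-1},{"x":0,"y":0,"z":0.3,"yaw":0,"gripper":-1},{"x":0,"y":0,"z":0,"yaw":0,"gripper":-1},{"x":0,"y":0,"z":0,"yaw":0,"gripper":-1}]'
```

```text
time_s: 5.0
ee_pos: [507.2, -142.8, 144.1]
ee_rot: [-180.0, -0.0, 105.0]
force: [-0.5, -1.0, -0.6]
gripper_width: 0.4
time_s: 5.33
ee_pos: [507.2, -142.8, 138.2]
ee_rot: [-180.0, -0.0, 105.0]
force: [-0.3, 0.2, 0.6]
gripper_width: 0.4
```

```bash
python3 -m inch '[{"x":0,"y":0,"z":0.3,"yaw":0,"gripper":-1},{"x":0,"y":0,"z":0.3,"yaw":0,"gripper":-1},{"x":0,"y":0,"z":0,"yaw":0,"gripper":-1},{"x":0,"y":0,"z":0,"yaw":0,"gripper":-1}]'
python3 - <<'E'
from h import *
a=grab('scene');s=telemetry.state();print(s['ee_pos'],s['force'])
save(cv2.resize(a['pixels'][140:240,220:320],None,fx=6,fy=6,interpolation=cv2.INTER_CUBIC),'s4.png')
E
```

```text
time_s: 5.67
ee_pos: [507.2, -142.8, 132.1]
ee_rot: [-180.0, -0.0, 105.0]
force: [-0.7, 0.3, 0.8]
gripper_width: 0.6
[ 507.32436892 -142.83221838  132.31895745] [-0.69799696  0.02553066 -0.24094505]
```

View pics/s4.png

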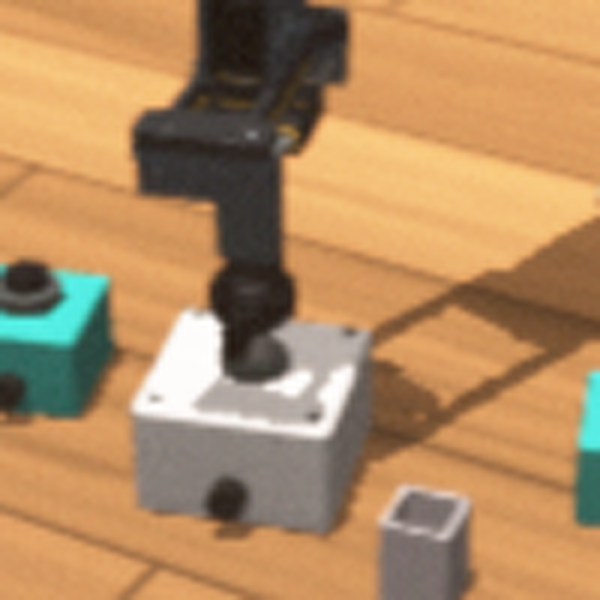

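The fingertips now meet the dome top in view, at about (250,262), and the head at (252,295) is still out. I continue in small steps.

```bash
for i in 1; do python3 -m inch '[{"x":0,"y":0,"z":0.2,"yaw":0,"gripper":-1},{"x":0,"y":0,"z":0.2,"yaw":0,"gripper":-1},{"x":0,"y":0,"z":0,"yaw":0,"gripper":-1},{"x":0,"y":0,"z":0,"yaw":0,"gripper":-1}]'; done
python3 -m inch '[{"x":0,"y":0,"z":0.2,"yaw":0,"gripper":-1},{"x":0,"y":0,"z":0.2,"yaw":0,"gripper":-1},{"x":0,"y":0,"z":0,"yaw":0,"gripper":-1},{"x":0,"y":0,"z":0,"yaw":0,"gripper":-1}]'
```

```text
time_s: 6.05
ee_pos: [507.3, -142.8, 128.3]
ee_rot: [-180.0, -0.0, 105.0]
force: [0.3, 0.5, 0.1]
gripper_width: 0.3
time_s: 6.38
ee_pos: [507.5, -142.9, 124.6]
ee_rot: [180.0, 0.0, 105.0]
force: [-0.1, 0.4, 1.5]
gripper_width: 0.0
```

```bash
python3 -m inch '[{"x":0,"y":0,"z":0.2,"yaw":0,"gripper":-1},{"x":0,"y":0,"z":0.2,"yaw":0,"gripper":-1},{"x":0,"y":0,"z":0,"yaw":0,"gripper":-1},{"x":0,"y":0,"z":0,"yaw":0,"gripper":-1}]'
python3 -m inch '[{"x":0,"y":0,"z":0.2,"yaw":0,"gripper":-1},{"x":0,"y":0,"z":0.2,"yaw":0,"gripper":-1},{"x":0,"y":0,"z":0,"yaw":0,"gripper":-1},{"x":0,"y":0,"z":0,"yaw":0,"gripper":-1}]'
```

```text
time_s: 6.72
ee_pos: [507.7, -142.9, 121.5]
ee_rot: [179.9, 0.0, 105.0]
force: [-2.3, 1.4, 7.7]
gripper_width: 0.3
time_s: 7.05
ee_pos: [507.7, -142.9, 116.9]
ee_rot: [179.9, 0.0, 105.0]
force: [0.8, -0.3, 0.9]
gripper_width: 0.5
```

```bash
python3 -m inch '[{"x":0,"y":0,"z":0.2,"yaw":0,"gripper":-1},{"x":0,"y":0,"z":0,"yaw":0,"gripper":-1},{"x":0,"y":0,"z":0,"yaw":0,"gripper":-1}]'
python3 - <<'E'
from h import *
a=grab('scene');s=telemetry.state();print(s['ee_pos'],s['force'],s['torque'])
save(cv2.resize(a['pixels'][140:240,220:320],None,fx=6,fy=6,interpolation=cv2.INTER_CUBIC),'s5.png')
E
```

```text
time_s: 7.3
ee_pos: [507.7, -142.9, 115.3]
ee_rot: [179.9, 0.0, 105.0]
force: [-2.0, -0.6, 9.4]
gripper_width: 0.1
[ 507.68029635 -142.93082621  115.32817132] [-2.11391319  0.53052759  8.84944046] [0.04328259 0.42203129 0.01418019]
```

View pics/s5.png

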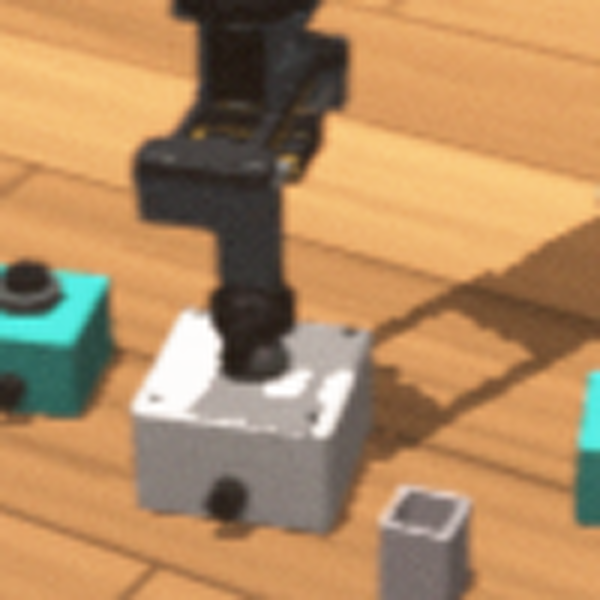

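The head has gone down: its top edge is now at (250,288), was (250,262). The dip in force was the click. I push to the bottom, hold, then lift off.

```bash
python3 -m inch '[{"x":0,"y":0,"z":0.2,"yaw":0,"gripper":-1},{"x":0,"y":0,"z":0.1,"yaw":0,"gripper":-1},{"x":0,"y":0,"z":0,"yaw":0,"gripper":-1},{"x":0,"y":0,"z":0,"yaw":0,"gripper":-1},{"x":0,"y":0,"z":0,"yaw":0,"gripper":-1},{"x":0,"y":0,"z":0,"yaw":0,"gripper":-1}]'
python3 -m inch '[{"x":0,"y":0,"z":-0.3,"yaw":0,"gripper":-1},{"x":0,"y":0,"z":-0.3,"yaw":0,"gripper":-1},{"x":0,"y":0,"z":0,"yaw":0,"gripper":-1},{"x":0,"y":0,"z":0,"yaw":0,"gripper":-1},{"x":0,"y":0,"z":0,"yaw":0,"gripper":-1}]'
```

```text
time_s: 7.85
ee_pos: [507.7, -142.9, 112.6]
ee_rot: [179.9, 0.0, 105.0]
force: [-2.2, 0.4, 9.6]
gripper_width: 0.2
time_s: 8.27
ee_pos: [507.0, -142.7, 116.7]
ee_rot: [-179.9, -0.0, 105.0]
force: [-0.3, 0.5, 0.6]
gripper_width: 0.4
```

Step 1 should be met. Contact began at a reported z of about 124.6 for a top at 142, so the real tip height is reported z + 17.4. Next I lift, shift 30 mm sideways and 42 mm outwards, and lower beside the +x wing.

```bash
python3 -m inch '[{"x":0,"y":0,"z":-1,"yaw":0,"gripper":-1},{"x":0,"y":0,"z":-1,"yaw":0,"gripper":-1},{"x":1,"y":1.4,"z":0,"yaw":0,"gripper":-1},{"x":1,"y":1.4,"z":0,"yaw":0,"gripper":-1},{"x":1,"y":1.4,"z":0,"yaw":0,"gripper":-1},{"x":0,"y":0,"z":0,"yaw":0,"gripper":-1}]'
python3 -m inch '[{"x":0,"y":0,"z":0.9,"yaw":0,"gripper":-1},{"x":0,"y":0,"z":0.9,"yaw":0,"gripper":-1},{"x":0,"y":0,"z":0.9,"yaw":0,"gripper":-1},{"x":0,"y":0,"z":0.9,"yaw":0,"gripper":-1},{"x":0,"y":0,"z":0.9,"yaw":0,"gripper":-1},{"x":0,"y":0,"z":0.8,"yaw":0,"gripper":-1},{"x":0,"y":0,"z":0,"yaw":0,"gripper":-1},{"x":0,"y":0,"z":0,"yaw":0,"gripper":-1}]'
python3 - <<'E'
from h import *
a=grab('scene');s=telemetry.state();print(s['ee_pos'],s['force'],s['torque'])
save(cv2.resize(a['pixels'][140:240,220:320],None,fx=6,fy=6,interpolation=cv2.INTER_CUBIC),'s6.png')
E
```

```text
time_s: 8.77
ee_pos: [542.5, -101.4, 138.6]
ee_rot: [179.8, 0.0, 105.1]
force: [0.4, 0.2, -0.5]
gripper_width: 0.3
time_s: 9.43
ee_pos: [539.8, -103.1, 83.7]
ee_rot: [-179.9, -0.0, 105.0]
force: [-0.5, 0.4, 0.1]
gripper_width: 0.7
[ 540.26498117 -103.13043336   84.34400692] [ 1.25361127 -1.15217233  0.33567664] [-0.01940587  0.05450216 -0.03369204]
```

View pics/s6.png

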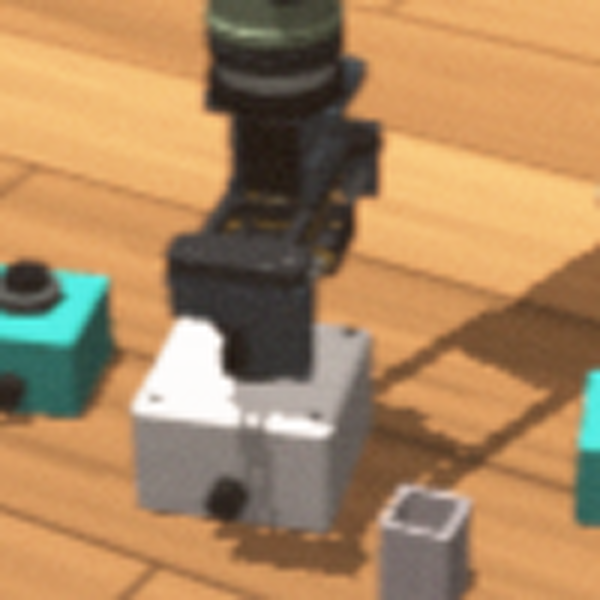

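The finger's tip, at (270,375), stands beside the wing, whose end shows at (237,345). I raise 5 mm for knuckle clearance when the head pops out, then sweep clockwise.

```bash
python3 -m inch '[{"x":0,"y":0,"z":-0.5,"yaw":0,"gripper":-1},{"x":-0.3,"y":0,"z":0,"yaw":0,"gripper":-1},{"x":-0.3,"y":0,"z":0,"yaw":0,"gripper":-1},{"x":0,"y":0,"z":0,"yaw":0,"gripper":-1}]'
python3 -m inch '[{"x":-0.19,"y":0.1,"z":0,"yaw":0.5,"gripper":-1},{"x":-0.19,"y":0.1,"z":0,"yaw":0.5,"gripper":-1},{"x":-0.19,"y":0.1,"z":0,"yaw":0.5,"gripper":-1},{"x":-0.19,"y":0.1,"z":0,"yaw":0.5,"gripper":-1},{"x":-0.19,"y":0.1,"z":0,"yaw":0.5,"gripper":-1},{"x":-0.19,"y":0.1,"z":0,"yaw":0.5,"gripper":-1},{"x":0,"y":0,"z":0,"yaw":0,"gripper":-1}]'
python3 -m inch '[{"x":-0.19,"y":0.1,"z":0,"yaw":0.5,"gripper":-1},{"x":-0.19,"y":0.1,"z":0,"yaw":0.5,"gripper":-1},{"x":-0.19,"y":0.1,"z":0,"yaw":0.5,"gripper":-1},{"x":-0.19,"y":0.1,"z":0,"yaw":0.5,"gripper":-1},{"x":-0.19,"y":0.1,"z":0,"yaw":0.5,"gripper":-1},{"x":-0.19,"y":0.1,"z":0,"yaw":0.5,"gripper":-1},{"x":0,"y":0,"z":0,"yaw":0,"gripper":-1}]'
```

```text
time_s: 9.82
ee_pos: [542.5, -108.8, 90.2]
ee_rot: [179.9, -0.0, 104.9]
force: [0.7, 2.9, 1.2]
gripper_width: 0.8
time_s: 10.4
ee_pos: [549.6, -119.0, 89.6]
ee_rot: [180.0, -0.0, 89.9]
force: [1.4, 2.8, 0.7]
gripper_width: 0.4
time_s: 10.98
ee_pos: [554.4, -130.9, 89.6]
ee_rot: [180.0, -0.1, 75.0]
force: [1.3, 3.4, 1.7]
gripper_width: 0.0
```

```bash
python3 -m inch '[{"x":-0.19,"y":0.1,"z":0,"yaw":0.5,"gripper":-1},{"x":-0.19,"y":0.1,"z":0,"yaw":0.5,"gripper":-1},{"x":0,"y":0,"z":0,"yaw":0,"gripper":-1},{"x":0,"y":0,"z":0,"yaw":0,"gripper":-1}]'
python3 - <<'E'
from h import *
a=grab('scene');s=telemetry.state();print(s['ee_pos'],s['force'],s['torque'])
save(cv2.resize(a['pixels'][140:240,220:320],None,fx=6,fy=6,interpolation=cv2.INTER_CUBIC),'s7.png')
E
```

```text
time_s: 11.32
ee_pos: [555.2, -134.9, 89.6]
ee_rot: [180.0, -0.0, 70.1]
force: [0.3, 3.1, 0.9]
gripper_width: 0.4
[ 555.20826254 -134.97958851   89.59082736] [0.65646971 3.24157432 1.14537704] [ 0.4904249  -0.1358223   0.03017805]
```

View pics/s7.png

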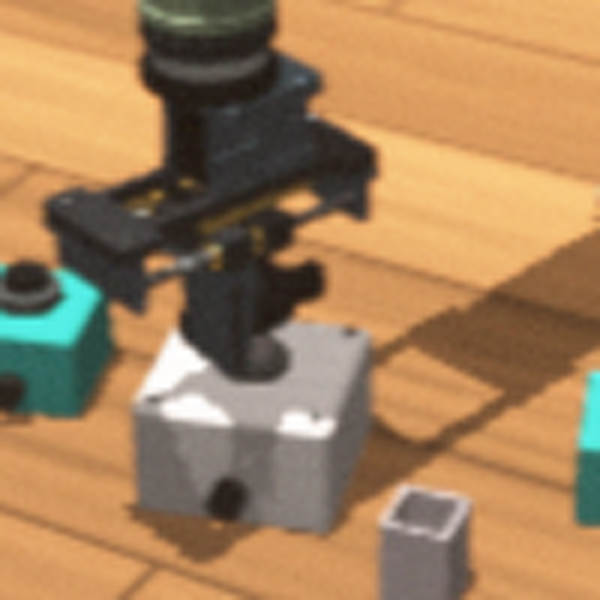

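The opposite wing at (310,280) is well round, and the head seems to have risen off the collar (265,350). I sweep back, then lift clear and check.

```bash
python3 -m inch '[{"x":0.36,"y":-0.22,"z":0,"yaw":-1,"gripper":-1},{"x":0.36,"y":-0.22,"z":0,"yaw":-1,"gripper":-1},{"x":0.36,"y":-0.22,"z":0,"yaw":-1,"gripper":-1},{"x":0.36,"y":-0.22,"z":0,"yaw":-1,"gripper":-1},{"x":0.36,"y":-0.22,"z":0,"yaw":-1,"gripper":-1},{"x":0.36,"y":-0.22,"z":0,"yaw":-1,"gripper":-1},{"x":0.36,"y":-0.22,"z":0,"yaw":-1,"gripper":-1},{"x":0.8,"y":0,"z":0,"yaw":0,"gripper":-1},{"x":0.5,"y":0,"z":0,"yaw":0,"gripper":-1},{"x":0,"y":0,"z":0,"yaw":0,"gripper":-1}]'
python3 -m inch '[{"x":0,"y":0,"z":-2,"yaw":0,"gripper":-1},{"x":0,"y":0,"z":-2,"yaw":0,"gripper":-1},{"x":0,"y":0,"z":-2,"yaw":0,"gripper":-1},{"x":2,"y":0,"z":-1,"yaw":0,"gripper":-1},{"x":2,"y":0,"z":0,"yaw":0,"gripper":-1},{"x":2,"y":0,"z":0,"yaw":0,"gripper":-1},{"x":2,"y":0,"z":0,"yaw":0,"gripper":-1},{"x":2,"y":0,"z":0,"yaw":0,"gripper":-1},{"x":0,"y":0,"z":0,"yaw":0,"gripper":-1},{"x":0,"y":0,"z":0,"yaw":0,"gripper":-1}]'
python3 - <<'E'
from h import *
a=grab('scene');b=grab('top');s=telemetry.state();print(s['ee_pos'],s['ee_rot'],s['force'])
c=lambda i:cv2.resize(i,(400,400),interpolation=cv2.INTER_CUBIC)
save(np.hstack([c(a['pixels'][165:255,220:310]),c(b['pixels'][190:280,280:370])]),'s8.png')
E
```

```text
time_s: 12.2
ee_pos: [538.1, -96.0, 89.3]
ee_rot: [-180.0, 0.0, 105.0]
force: [0.0, -0.1, 0.0]
gripper_width: 0.4
time_s: 13.03
ee_pos: [512.8, 0.1, 159.5]
ee_rot: [180.0, 0.1, 105.1]
force: [0.3, -0.7, 0.4]
gripper_width: 0.4
[513.13212049  -0.77940046 159.47151679] [1.79985884e+02 4.78955922e-02 1.04977376e+02] [ 0.52333664 -0.57700992 -0.45361106]
```

View pics/s8.png

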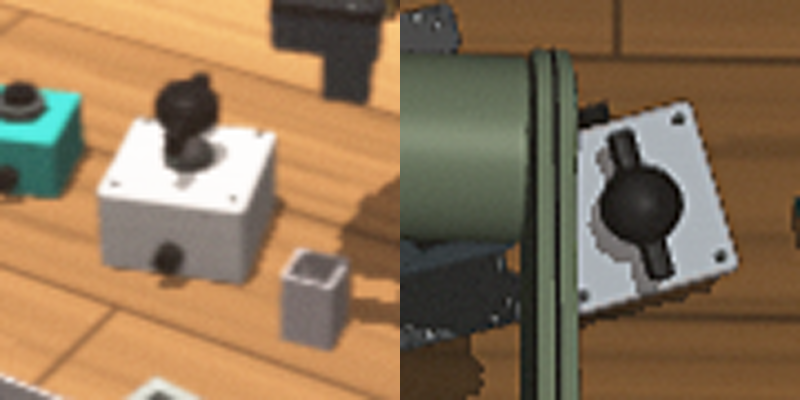

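The head is out again (dome top at about (187,78), as at the start) and turned back (wings at (622,140) and (660,265)). Next is the reset button.

```bash
python3 -m inch '[{"x":2.52,"y":1.64,"z":0,"yaw":0,"gripper":-1},{"x":2.52,"y":1.64,"z":0,"yaw":0,"gripper":-1},{"x":2.52,"y":1.64,"z":0,"yaw":0,"gripper":-1},{"x":2.52,"y":1.64,"z":0,"yaw":0,"gripper":-1},{"x":2.52,"y":1.64,"z":0,"yaw":0,"gripper":-1},{"x":2.52,"y":1.64,"z":0,"yaw":0,"gripper":-1},{"x":0,"y":0,"z":0,"yaw":0,"gripper":-1},{"x":0,"y":0,"z":0,"yaw":0,"gripper":-1}]'
python3 -m inch '[{"x":0,"y":0,"z":1.5,"yaw":0,"gripper":-1},{"x":0,"y":0,"z":1.5,"yaw":0,"gripper":-1},{"x":0,"y":0,"z":1.5,"yaw":0,"gripper":-1},{"x":0,"y":0,"z":1.5,"yaw":0,"gripper":-1},{"x":0,"y":0,"z":1.5,"yaw":0,"gripper":-1},{"x":0,"y":0,"z":1,"yaw":0,"gripper":-1},{"x":0,"y":0,"z":0,"yaw":0,"gripper":-1},{"x":0,"y":0,"z":0,"yaw":0,"gripper":-1}]'
python3 - <<'E'
from h import *
a=grab('scene');s=telemetry.state();print(s['ee_pos'],s['force'])
save(cv2.resize(a['pixels'][180:280,290:390],None,fx=6,fy=6,interpolation=cv2.INTER_CUBIC),'s9.png')
E
```

```text
time_s: 13.8
ee_pos: [569.4, 171.5, 158.8]
ee_rot: [-180.0, 0.0, 105.1]
force: [0.3, -0.3, -0.6]
gripper_width: 0.6
time_s: 14.47
ee_pos: [568.7, 170.3, 74.3]
ee_rot: [-180.0, 0.0, 104.9]
force: [-0.3, -0.1, 0.4]
gripper_width: -0.1
[569.22580425 170.75167696  75.0653506 ] [-0.01211108  0.04770504  0.57375865]
```

View pics/s9.png

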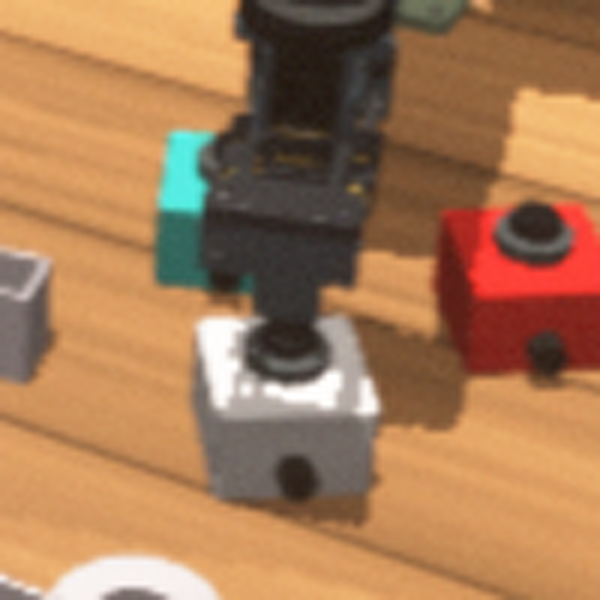

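The finger (tip at (287,320)) is centred over the grey box's button at (288,345). I press by touch.

```bash
python3 -m inch '[{"x":0,"y":0,"z":0.3,"yaw":0,"gripper":-1},{"x":0,"y":0,"z":0.3,"yaw":0,"gripper":-1},{"x":0,"y":0,"z":0.3,"yaw":0,"gripper":-1},{"x":0,"y":0,"z":0,"yaw":0,"gripper":-1},{"x":0,"y":0,"z":0,"yaw":0,"gripper":-1}]'
python3 -m inch '[{"x":0,"y":0,"z":0.2,"yaw":0,"gripper":-1},{"x":0,"y":0,"z":0.2,"yaw":0,"gripper":-1},{"x":0,"y":0,"z":0,"yaw":0,"gripper":-1},{"x":0,"y":0,"z":0,"yaw":0,"gripper":-1}]'
python3 -m inch '[{"x":0,"y":0,"z":0.2,"yaw":0,"gripper":-1},{"x":0,"y":0,"z":0.1,"yaw":0,"gripper":-1},{"x":0,"y":0,"z":0,"yaw":0,"gripper":-1},{"x":0,"y":0,"z":0,"yaw":0,"gripper":-1}]'
```

```text
time_s: 14.93
ee_pos: [568.6, 171.5, 65.4]
ee_rot: [-180.0, -0.0, 105.0]
force: [-0.3, -0.0, 0.3]
gripper_width: 0.6
time_s: 15.27
ee_pos: [568.9, 171.6, 61.8]
ee_rot: [180.0, -0.0, 105.0]
force: [-1.0, 0.6, 3.8]
gripper_width: 0.3
time_s: 15.6
ee_pos: [569.0, 171.6, 58.8]
ee_rot: [179.9, -0.0, 105.0]
force: [-0.5, 0.6, 5.0]
gripper_width: 0.6
```

Contact came at about 64.6 as predicted. I press 2–3 mm further so that the end stop is felt.

```bash
python3 -m inch '[{"x":0,"y":0,"z":0.15,"yaw":0,"gripper":-1},{"x":0,"y":0,"z":0.1,"yaw":0,"gripper":-1},{"x":0,"y":0,"z":0,"yaw":0,"gripper":-1},{"x":0,"y":0,"z":0,"yaw":0,"gripper":-1}]'
python3 -m inch '[{"x":0,"y":0,"z":-1,"yaw":0,"gripper":-1},{"x":0,"y":0,"z":-2,"yaw":0,"gripper":-1},{"x":0,"y":0,"z":-2,"yaw":0,"gripper":-1},{"x":0,"y":0,"z":-3,"yaw":0,"gripper":-1},{"x":0,"y":0,"z":-3,"yaw":0,"gripper":-1},{"x":0,"y":0,"z":-3,"yaw":0,"gripper":-1},{"x":0,"y":0,"z":0,"yaw":0,"gripper":-1},{"x":0,"y":0,"z":0,"yaw":0,"gripper":-1},{"x":0,"y":0,"z":0,"yaw":0,"gripper":-1}]'
python3 - <<'E'
from h import *
a=grab('scene');s=telemetry.state();print(s['ee_pos'],s['force'])
save(cv2.resize(a['pixels'][150:300,160:480],None,fx=2.4,fy=2.4,interpolation=cv2.INTER_CUBIC),'s10.png')
E
```

```text
time_s: 15.93
ee_pos: [569.0, 171.6, 58.6]
ee_rot: [179.9, -0.0, 105.0]
force: [-4.0, -1.3, 18.3]
gripper_width: 0.5
time_s: 16.68
ee_pos: [568.0, 171.2, 194.8]
ee_rot: [-179.9, 0.0, 105.0]
force: [-0.1, -0.3, -1.0]
gripper_width: 0.3
[567.69366608 171.07578779 194.20738625] [ 0.09915485 -0.24342656 -0.40296763]
```

Run:
```python
from h import *
b=cv2.cvtColor(cv2.imread('pics/scene0.png'),cv2.COLOR_BGR2RGB)
a=cv2.resize(load('scene')['pixels'],(784,588))
for n,(u,v,w) in dict(stop=(367,268,16),reset=(473,332,14),tube=(407,323,12),flange=(439,397,20),magnet=(362,362,18),can=(576,398,22),disc=(608,373,25),brush=(267,268,20)).items():
    s=np.s_[v-w:v+w,u-w:u+w]
    (dx,dy),r=cv2.phaseCorrelate(b[s].mean(2),a[s].mean(2));print(n,round(dx,2),round(dy,2),round(r,2),np.abs(a[s].astype(int)-b[s]).mean().round(1))
env.job_done()
```

```text
stop -0.0 0.02 1.0 1.3
reset -0.44 -0.08 0.93 30.4
tube -0.01 -0.05 1.07 1.4
flange -0.03 -0.05 1.01 1.1
magnet -0.01 -0.04 1.02 1.2
can 0.52 0.53 1.01 1.2
disc 0.03 -0.0 1.01 1.2
brush 0.09 -0.05 1.03 1.2
the job is handed in; nothing more can be done
```

The emergency-stop test is done and handed in, at about 17 s of the 58 s allowed; no verdict was reported.

- **Stop:** I pushed the mushroom straight down until it clicked and latched. I then swept one wing about 35° clockwise with the closed fingertips, reversed, and lifted clear. In the pictures afterwards the head was fully out and turned back.
- **Reset:** I pressed the button on the bare aluminium box to its end stop (18 N felt), then lifted off. The arm was clear of everything, with no force on the tool.

**Last checks:**
- **Stop and bystanders:** Comparing the final scene picture with the first, the stop head and the six bystanders shifted less than 1 pixel.
- **Reset button:** The patch round it also lined up within 0.5 pixel but differed in brightness, probably from the arm's shadow. That it came out rests on the lift-off only, because the picture limit was used up.
- **Step 2:** I saw the head turned and apparently risen while still held by the finger. I did not measure how far it had come out at that moment.

**Disagreement:** The real fingertips stood about 39 mm higher than the reported tool position plus the stated 22 mm. I found the height by touch, and the reset button's contact then came where that corrected height predicted.

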